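# Seat a keyed pylon stub in the alignment fixture and hold it home

## Robot

A 7-joint arm with a two-finger parallel gripper is mounted at the origin on the work surface. World frame = base frame: x ahead of the robot, y to its left, z up, the work surface at z = 0. Lengths are in m, angles in rad, forces in N, time in s.
With the tool pointing down it reaches from about 0.4 to 0.85 m from the base axis. Payload 10.4 kg.
Tool frame: the origin (TCP) lies on the centre line of the jaws, within the pads' length; the fingertips stand 14 mm ahead of it and the grasp point (between the pads) lies 5 mm behind it (manip.tip_reach is the distance from the TCP to the fingertips, in m); z points along the fingers, y is the line along which they close (so a half turn about z gives the same grasp; the last joint's range is limited). The gripper opens to 85 mm and grips with 20 to 120 N. Pads are 22 mm wide; open, the fingers measure 114 mm over their backs; the gripper's body (76 mm by 85 mm) begins 54 mm behind the grasp point. The pads swing forward as they close: fully open they stand 13 mm farther back than shut.
Start: joints at [-1.245, 0.332, -0.065, 1.46, 0.022, 1.35, -0.088], TCP at [0.214, 0.587, 0.245] pointing down, gripper open.
Joint ranges: [-2.6, 2.6], [-0.5, 2.12], [-1.47, 1.34], [0.16, 2.42], [-1.27, 4.41], [0.06, 2.06], [-2.6, 2.6]. Speed limits (rad/s): [2.22, 2.22, 2.79, 2.79, 3.14, 3.14, 3.14].

## Interface

Orientations are given as a unit quaternion [x, y, z, w].
In Python, from workcell import manip gives the robot as it stands.
- The arm moves only by the shell command python3 -m pendant 'ROWS' [FORCE]. ROWS is JSON, a list of rows, each a list of 7 numbers: the shift along the tool's x, y, z in units of 50 mm (1.0 is 50 mm), then the turn, a rotation vector about the tool's x, y, z in units of 8 degrees (1.0 is 8 degrees), then the opening, from -1 (shut) to 1 (fully open), so that 0 is half open. In form: [[dx, dy, dz, ax, ay, az, jaw], ...]. A call has exactly 10 rows; each row is the pose to reach, as a shift and turn from the pose commanded when the call began, along the tool's axes at that moment; what a row does not reach only later rows make up. A row lasts 1/8 s, in which the tool goes at most 62.5 mm and 10.7 degrees, less where a joint would pass 70% of its speed; a pose out of reach is approached as far as the arm can. A call with a gripper value outside its range is refused whole. The fingers move at their own pace and stop on an object; FORCE is the grip in N (left out, the last holds). Time passes only in rows, so rows that repeat a pose let the fingers close, or fill a call up. It gives the time, the measured TCP pose, the force, the opening and the grip force at its end, in the units of the state.
- manip.get_obs(): the state, without advancing time (a new reading comes with each control period).
- manip.camera(name): name is "scene" or "top" or "wrist"; returns (picture, depth): 480x640x3 uint8, red, green, blue; 480x640 float32, m along the optical axis (not along the pixel's ray), 0 where there is no reading.
- manip.get_calibration(name): a dict with "fx", "fy", "cx", "cy" (pixels), "xyz" and "orientation" of the camera in the world. Camera axes: x right, y up, looking along -z (the intrinsics and any distortion apply to the point x, -y, -z); pixel columns grow to the right and rows downward; lengths in m; the calibration is good to about 2 mm. A picture is of the moment at which its call begins: read the wrist's pose just before it. get_calibration takes no time and is no camera call; for the wrist camera it gives the pose at the moment of the call.
- manip.hand_in(): hands the job in; it is judged then, once.
Trained networks look in the newest picture that a camera, given by its name, has taken for a name from the list of things; names that differ only in an ending like _2 or _b are one class to them, and where a whole thing is asked for, a point or a joint stands for the part that bears it (a point fixed in the world has none). Each returns a list of dicts, best first, with "p" (0 to 1); they miss things now and then, are a little off and sometimes report something else, mostly with a low value. They report only what shows in the picture. A call takes as long as a camera call. They do not tell look-alikes from the thing itself.
- manip.find_in(thing, camera): "box" ([left, top, right, bottom] in pixels, round what is visible of it).
- manip.trace(thing, camera): "pixels" (480x640 bool, what is visible of it) and "box" ([left, top, right, bottom] in pixels, round what is visible of it).
- manip.tip_of(thing, camera): "pixel" ([column, row] in pixels: a listed point, or the origin of a listed thing).
The state is a dict: "clock": time; "joint_pos": joint angles; "joint_velocities": joint speeds; "tau": joint torques, N m; "position": TCP position; "ee_rot": TCP orientation; "ft_force": force on the tool from outside, world axes, zero at the start; "torque": the same for the moment, N m; "grip_width": opening from 0.0 (shut) to 1.0 (fully open); "grasp_force": force on a finger pad.
Only numpy, scipy, OpenCV 4.12 (cv2) and the standard library are available. Lean on these libraries where they do the work, as an engineer would, in place of code of your own. Each camera call takes 0.05 s, during which the arm holds its last target. There are 200 camera calls.

## Task

Take the keyed aluminium stub (the one with the flat-sided block head and the small tab on its flange) out of the wooden rack and lower its shank into the round mouth of the alignment fixture. Its keyway is hidden inside, somewhere within 30 degrees either side of the fixture's lug: keep a light push and turn the stub until the key slips in, then push on against the ejector spring until the flange sits flat on the rim, never ramming it, and finish while still gripping the stub and holding it down. Leave the plain plug and the other things on the bench where they are.

Things in the scene. Friction and masses are not known exactly. Their poses are not given: they have to be found in the camera images.
- stub_grip (a point): centre of the head of the keyed stub (aluminium, 112 mm tall, 175 to 325 g). The head is an upright block 36 mm (x) by 24 mm (y) by 46 mm tall, this point half-way up; grip it across the 24 mm, fingers closing along y; z is up. The flange's top is 23 mm below this point, the shank's tip 89 mm below. It hangs upright by its flange in one of the rack's two holes
- stub_flange (a point): centre of the underside of the stub's flange (48 mm across, 6 mm thick), 29 mm below stub_grip; same axes. A tab on the flange, reaching 34 mm from the axis, points along +x, right over the key
- stub_tip (a point): tip of the stub's shank on its axis; same axes. The shank is round, 24 mm across, 60 mm from tip to flange, with a tapered nose. Its key is 6 mm wide, stands out to 16.5 mm from the axis on the +x side and runs from 14 to 44 mm above the tip; its lowest 3 mm are wedge-shaped, so that it finds its way in
- mouth (a point): centre of the fixture's top rim, 80 mm above the bench, z up: a fixed aluminium cylinder 66 mm across on a 120 mm square plate. An upright lug 12 mm wide stands on its +x side. The opening is 37 mm wide and 8 mm deep; in its floor is a 25.5 mm bore with one keyway. Stub home: the flange's underside meets the rim
- seat (a point): centre of the floor of that opening (the top of a fixed steel bush), on the axis, 8 mm below the rim, where bore and keyway begin; axes as for mouth. The key rests here (flange 38 mm above the rim) until it finds the keyway, which is 8.8 mm wide, fixed, and points anywhere within 0.5 rad either side of +x, new each time. The key slides down it freely within 0.08 rad
- ejector (a joint): travel of the spring ejector pin in the bottom of the bore, in m, downwards: 0 when free, 0.012 when the flange sits on the rim. Pushes up with 5 N at first, 11 N at 0.012, and lifts the stub again if it is let go. A push of 15 to 25 N is ample; over 100 N on the fixture counts as ramming
- rack: fixed wooden block 100 mm (x) by 220 mm (y) by 75 mm tall, origin under its centre; two upright round holes 37 mm wide, 55 mm either side of the centre along y, one with the keyed stub, the other with the plain plug
- plug_top (a point): centre of the top of the plain plug, 106 mm tall, like the keyed stub but with no key or tab and with a round head 28 mm across; hangs in the rack's other hole; to be left there
- wrench: loose steel wrench lying on the bench, origin under its middle; bystander
- tape: loose cardboard-coloured roll of tape, 90 mm across, 25 mm tall, origin under its centre; bystander
- driver: loose screwdriver lying on the bench; bystander
- jar: loose white jar 80 mm across, 100 mm tall, origin under its centre; bystander
- mixbowl: loose green mixing bowl 110 mm across, 55 mm tall, origin under its centre; bystander
- puck: loose plain aluminium disc 50 mm across, 30 mm tall, origin under its centre; bystander
Mind the look-alikes: they are no part of the job. Leave any black or yellow look-alike of the part that bears stub_grip alone.

How it is judged:
On the way, in this order (a step that is already met when the one before it is completed fails the run):
1. the keyed stub is lifted clear of the rack (height (world z) of stub_flange above 0.145 m), for 0.1 s.
2. the shank stands in the fixture's bore, the flange less than 42 mm above the rim (horizontal distance between stub_flange and mouth below 0.004 m and z of stub_flange in the frame of mouth below 0.042 m), for 0.1 s.
At the end, for the whole second after the job is handed in: the stub's flange is on the rim (within 2.5 mm, axis within 3 mm, tilt under 0.06 rad), the ejector is pressed in by more than 9.5 mm, and the stub is at rest with the fingers still on it (more than 5 N) (horizontal distance between stub_flange and mouth below 0.003 m and z of stub_flange in the frame of mouth below 0.0025 m and angle between stub_flange's own z axis and vertical below 0.06 rad and value of joint ejector above 0.0095 m and contact force between the fingers and stub above 5 N and linear speed of stub below 0.02 m/s); the arm keeps its last pose, push and grip.
It fails at once if the stub is rammed: more than 100 N on the fixture (contact force between stub and fixture above 100 N or contact force between stub and bush above 100 N).
It fails at once if the plain plug or another bystander is moved by more than 30 mm (distance of any of plug_top, wrench, tape, driver, jar, mixbowl, puck from where it was at the start of the episode above 0.03 m).
It also fails if it takes over 58 s, if anything falls off the work surface, if the arm or the gripper's body presses on something with over 40 N, if the wrist force passes 120 N, or if a joint passes its speed limit or range.

## Working session

There is one attempt and no reset: what is moved stays moved. The work goes in short steps, Python scripts to look and compute and a shell command to move; the robot and the scene stay as the last step left them, time stands still between calls to the robot, and variables do not carry over. Pictures are saved under pics/ and viewed, at most 10 in all, crops included, and the job is handed in when it is done.

```bash
ls; mkdir -p pics; cat > h.py <<'E'
import numpy as np,cv2
from scipy.spatial.transform import Rotation as R
from workcell import manip
def world(cal,d,u,v):
    x=(u-cal["cx"])/cal["fx"]*d; y=(v-cal["cy"])/cal["fy"]*d
    return R.from_quat(cal["orientation"]).apply(np.stack([x,-y,-d],-1))+np.array(cal["xyz"])
def cloud(cal,D,mask=None):
    m=(D>0) if mask is None else mask&(D>0)
    v,u=np.nonzero(m); return world(cal,D[v,u],u.astype(float),v.astype(float))
def save(n,im): cv2.imwrite("pics/"+n,im[:,:,::-1])
E
python3 - <<'E'
from h import *
np.set_printoptions(precision=4,suppress=True)
for c in ["scene","top"]:
    im,D=manip.camera(c); cal=manip.get_calibration(c); save(c+"1.png",im); print(c,cal)
    for t in ["stub_grip","mouth","plug_top","rack"]:
        for r in manip.tip_of(t,c)[:3]:
            u,v=r["pixel"]; i,j=int(round(v)),int(round(u)); 
            d=D[min(max(i,0),479),min(max(j,0),639)]
            print(t,round(r["p"],2),np.round(r["pixel"],1),world(cal,d,u,v))
o=manip.get_obs(); print(o["clock"],o["position"],o["ee_rot"],o["ft_force"])
E
```

```text
pics
scene {'fx': 511.41325587436677, 'fy': 511.41325587436677, 'cx': 320.17731652729674, 'cy': 247.07867354190458, 'xyz': array([ 1.0825, -0.4189,  0.8814]), 'orientation': array([0.3219, 0.145 , 0.4004, 0.8456])}
stub_grip 0.93 [353.6 206.7] [0.5265 0.1464 0.1168]
stub_grip 0.86 [300.9 172. ] [0.3478 0.1428 0.097 ]
stub_grip 0.8 [423.3 227. ] [0.6599 0.2214 0.1134]
mouth 0.97 [198.5 334.7] [ 0.5587 -0.264   0.0626]
plug_top 0.88 [387.3 173.2] [ 0.4018  0.3887 -0.002 ]
plug_top 0.18 [375.9 345.3] [ 0.7855 -0.0294  0.0718]
rack 0.8 [363.5 226.2] [0.5553 0.1529 0.0756]
rack 0.73 [135.7 290.2] [ 0.3412 -0.2991  0.0021]
top {'fx': 590.0176711905272, 'fy': 590.0176711905272, 'cx': 324.5073801807249, 'cy': 242.96857714726613, 'xyz': array([0.4343, 0.0389, 1.1895]), 'orientation': array([-0.0417,  0.0411,  0.7092, -0.7026])}
stub_grip 0.92 [260.6 267.7] [0.5155 0.1549 0.1281]
stub_grip 0.9 [220.  206.5] [0.6312 0.2324 0.111 ]
stub_grip 0.86 [286.9 200.2] [0.6414 0.1082 0.1137]
mouth 0.96 [488.7 238.7] [ 0.5732 -0.2787  0.0552]
plug_top 0.75 [203.8 274.7] [0.504  0.2577 0.1254]
rack 0.79 [242.7 274.7] [0.5065 0.1943 0.0765]
rack 0.26 [486.  238.2] [ 0.576  -0.2776  0.0407]
0.5 [0.2136 0.5874 0.2453] [ 0.1735  0.9848 -0.     -0.    ] [-0.1362  0.742   0.6119]
```

View pics/top1.png

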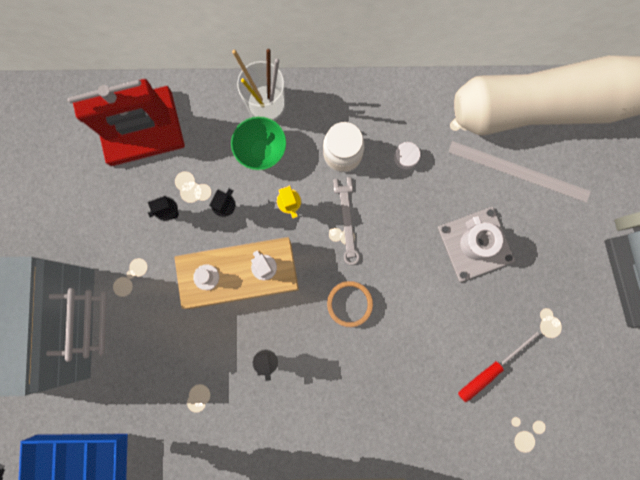

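View pics/scene1.png

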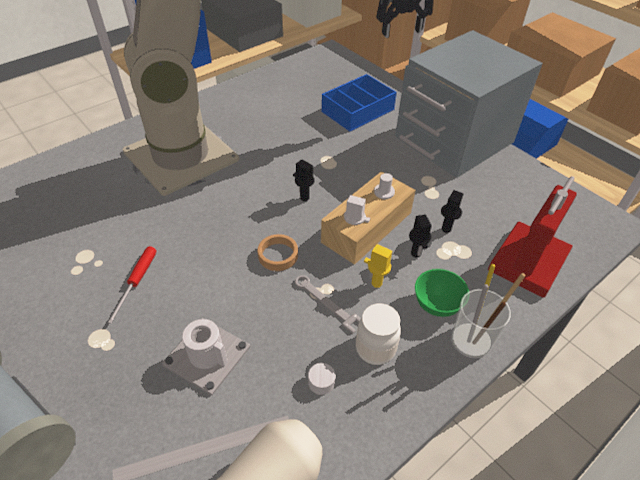

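The top picture shows the keyed stub at about (262,266) and the plug at (206,277), both in the rack. The fixture is at (485,240), and the black and yellow parts are look-alikes. Next I measure positions and crop in for detail.

```bash
python3 - <<'E'
from h import *
np.set_printoptions(precision=4,suppress=True)
im,D=manip.camera("top"); cal=manip.get_calibration("top")
a=cv2.resize(im[230:315,170:305],None,fx=5.9,fy=5.9,interpolation=cv2.INTER_CUBIC)
b=cv2.resize(im[200:285,440:530],None,fx=5.9,fy=5.9,interpolation=cv2.INTER_CUBIC)
save("crop.png",cv2.resize(np.hstack([a,b]),(800,302)))
P=np.full((480,640,3),np.nan); v,u=np.nonzero(D>0); P[v,u]=cloud(cal,D)
def sel(c,r,lo,hi):
    q=P.reshape(-1,3); m=(np.hypot(q[:,0]-c[0],q[:,1]-c[1])<r)&(q[:,2]>lo)&(q[:,2]<hi); return q[m]
def rect(q):
    (c,s,an)=cv2.minAreaRect((q[:,:2]*1000).astype(np.float32)); return np.array(c),np.array(s),an,len(q)
for n,lo,hi in [("stubtop",.118,.14),("flange",.077,.09)]:
    q=sel((.5155,.155),.045,lo,hi); print(n,rect(q),np.median(q,0),np.histogram(q[:,2],8))
q=sel((.51,.2),.13,.068,.0775);print("rack",rect(q),q[:,2].mean())
q=sel((.504,.258),.03,.11,.14);print("plug",rect(q),np.median(q,0))
q=sel((.573,-.279),.06,.07,.12);print("rim",rect(q),np.median(q,0),np.histogram(q[:,2],8))
q=sel((.573,-.279),.1,.004,.025);print("plate",rect(q),np.median(q,0))
for c in ("top",):
  for t in ("stub_flange","seat"):
    for r in manip.tip_of(t,c)[:2]: print(t,r)
E
```

```text
stubtop (array([521.1473, 154.2927]), array([35.8644, 23.776 ]), 29.457820892333984, 267) [0.5206 0.154  0.1272] (array([ 3,  1,  9, 39, 86, 78, 40, 11]), array([0.1186, 0.1203, 0.1221, 0.1238, 0.1255, 0.1273, 0.129 , 0.1307,
       0.1325]))
flange (array([515.0939, 155.4943]), array([84.6535, 88.2577]), 52.74467468261719, 517) [0.5164 0.1475 0.0792] (array([196, 118,  69,  55,  46,  23,   7,   3]), array([0.077 , 0.0785, 0.0799, 0.0814, 0.0828, 0.0843, 0.0857, 0.0872,
       0.0887]))
rack (array([549.1102, 215.0811]), array([174.3705, 220.683 ]), 9.16837215423584, 4322) 0.07480012763717217
plug (array([503.7585, 263.0181]), array([28.0621, 25.4931]), 89.28532409667969, 197) [0.5037 0.2621 0.1212]
rim (array([ 572.6137, -261.3478]), array([72.6833, 64.8407]), 55.40926742553711, 855) [ 0.5717 -0.2626  0.0794] (array([ 55,  62,  63,  94, 191, 208, 143,  39]), array([0.07  , 0.072 , 0.0739, 0.0759, 0.0778, 0.0798, 0.0817, 0.0836,
       0.0856]))
plate (array([ 572.3337, -281.4738]), array([194.8882, 191.8257]), 26.073518753051758, 2533) [ 0.5572 -0.2518  0.0105]
stub_flange {'pixel': [162.8, 210.2], 'p': 0.97}
stub_flange {'pixel': [264.3, 361.0], 'p': 0.93}
seat {'pixel': [487.0, 242.1], 'p': 0.84}
```

View pics/crop.png

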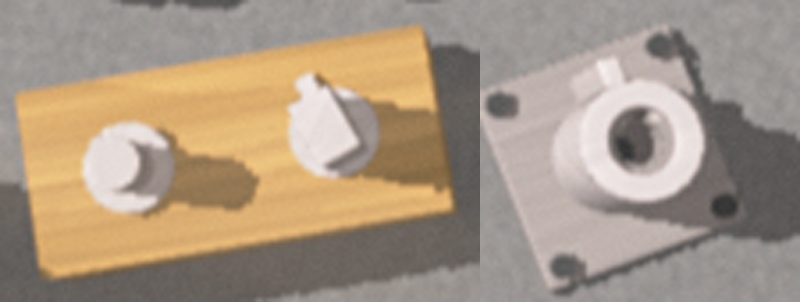

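The crops show the stub's tab pointing up and left, at a yaw of about 29°. The fixture's lug also points up and left, at about 20°. Next I check what stands in the way and work out the first move.

```bash
cat >> h.py <<'E'
def go(p,yaw_y,p0=None,q0=None):
    "units from commanded/measured pose to TCP p, tool down, tool y at yaw_y deg"
    o=manip.get_obs(); p0=o["position"] if p0 is None else p0; r0=R.from_quat(o["ee_rot"] if q0 is None else q0)
    a=np.radians(yaw_y); y=np.array([np.cos(a),np.sin(a),0]); z=np.array([0,0,-1.]); x=np.cross(y,z)
    r1=R.from_matrix(np.stack([x,y,z],1))
    d=r0.inv().apply(np.array(p)-p0)/.05; t=np.degrees((r0.inv()*r1).as_rotvec())/8
    return np.round(d,3),np.round(t,3)
E
python3 - <<'E'
from h import *
np.set_printoptions(precision=3,suppress=True)
im,D=manip.camera("top"); cal=manip.get_calibration("top"); q=cloud(cal,D)
for x in np.arange(0,.8,.1):
    print(round(x,1),[round(float(q[m,2].max()),2) if (m:=(abs(q[:,0]-x)<.05)&(abs(q[:,1]-y)<.05)).any() else None for y in np.arange(-.4,.71,.1)])
print(manip.get_calibration("wrist"))
print(go([.521,.154,.27],-60.5))
E
```

```text
0.0 [None, None, None, None, None, None, None, None, None, None, None, None]
0.1 [0.01, 0.01, 0.01, 0.02, 0.01, 0.01, 0.01, 0.01, 0.07, 0.06, 0.07, 0.01]
0.2 [0.01, 0.01, 0.01, 0.01, 0.01, 0.01, 0.01, 0.01, 0.07, 0.3, 0.07, 0.01]
0.3 [0.01, 0.03, 0.03, 0.01, 0.01, 0.12, 0.12, 0.01, 0.01, 0.25, 0.24, 0.01]
0.4 [0.02, 0.02, 0.01, 0.03, 0.03, 0.12, 0.12, 0.08, 0.01, 0.25, 0.25, None]
0.5 [0.01, 0.09, 0.08, 0.03, 0.03, 0.13, 0.13, 0.13, 0.01, 0.25, 0.25, None]
0.6 [0.01, 0.09, 0.09, 0.01, 0.01, 0.12, 0.12, 0.12, 0.12, 0.01, 0.01, 0.01]
0.7 [0.01, 0.01, 0.03, 0.04, 0.11, 0.12, 0.12, 0.11, 0.04, 0.04, 0.01, 0.01]
{'fx': 413.55626369621933, 'fy': 413.55626369621933, 'cx': 315.4323709019285, 'cy': 233.3651148341603, 'xyz': array([0.142, 0.614, 0.375]), 'orientation': array([-0.123, -0.087,  0.567,  0.81 ])}
(array([-8.74 , -6.045, -0.494]), array([ 0.   , -0.001, 16.315]))
```

```bash
python3 -m pendant '[[0,0,-1.2,0,0,0,1],[0,0,-2.4,0,0,0,1],[0,0,-2.4,0,0,0,1],[-8.74,-6.05,-2.4,0,0,16.3,0.3],[-8.74,-6.05,-2.4,0,0,16.3,0.3],[-8.74,-6.05,-2.4,0,0,16.3,0.3],[-8.74,-6.05,-2.4,0,0,16.3,0.3],[-8.74,-6.05,-2.4,0,0,16.3,0.3],[-8.74,-6.05,-2.4,0,0,16.3,0.3],[-8.74,-6.05,-2.4,0,0,16.3,0.3]]' 60
python3 - <<'E'
from h import *
o=manip.get_obs();print(o["joint_pos"],go([.521,.154,.25],-60.5))
E
```

```text
clock: 1.95
position: [0.4672, 0.2285, 0.365]
ee_rot: [0.74, 0.672, -0.0, -0.0]
ft_force: [0.2, 0.0, 0.4]
grip_width: 0.65
grasp_force: 0.0
[-0.85323866  0.05171966  0.32726195  1.54737297 -0.01687267  1.54530304
 -0.62245253] (array([-1.38 ,  1.214,  2.299]), array([-2.000e-03, -0.000e+00,  6.871e+00]))
```

```bash
python3 -m pendant '[[-1.38,1.21,2.3,0,0,6.87,0.3],[-1.38,1.21,2.3,0,0,6.87,0.3],[-1.38,1.21,2.3,0,0,6.87,0.3],[-1.38,1.21,2.3,0,0,6.87,0.3],[-1.38,1.21,2.3,0,0,6.87,0.3],[-1.38,1.21,2.3,0,0,6.87,0.3],[-1.38,1.21,2.3,0,0,6.87,0.3],[-1.38,1.21,2.3,0,0,6.87,0.3],[-1.38,1.21,2.3,0,0,6.87,0.3],[-1.38,1.21,2.3,0,0,6.87,0.3]]'
python3 - <<'E'
from h import *
np.set_printoptions(precision=4,suppress=True)
o=manip.get_obs();print(o["joint_pos"],o["position"])
cal=manip.get_calibration("wrist");im,D=manip.camera("wrist");save("w1.png",im)
q=cloud(cal,D);
def rect(q):
    (c,s,an)=cv2.minAreaRect((q[:,:2]*1000).astype(np.float32)); return np.array(c),np.array(s),an,len(q)
m=(np.hypot(q[:,0]-.521,q[:,1]-.154)<.035)
print(np.histogram(q[m,2],12))
print("top",rect(q[m&(q[:,2]>.12)&(q[:,2]<.14)]),np.median(q[m&(q[:,2]>.12)&(q[:,2]<.14)],0))
for r in manip.tip_of("stub_grip","wrist")[:3]: print(r)
print(go([.521,.154,.103],-60.5))
E
```

```text
clock: 3.2
position: [0.5206, 0.1563, 0.2503]
ee_rot: [0.966, 0.258, 0.0, -0.0]
ft_force: [0.0, 0.2, -0.4]
grip_width: 0.649
grasp_force: 0.0
[-0.7899  0.1481  0.4617  1.6944 -0.0681  1.3149 -1.3644] [0.5206 0.1563 0.2503]
(array([ 4192,   229,  2139,     0,     0,     0,     0,   133,  2390,
        3344,  2589, 16810]), array([0.0731, 0.0944, 0.1158, 0.1371, 0.1585, 0.1798, 0.2012, 0.2225,
       0.2438, 0.2652, 0.2865, 0.3079, 0.3292]))
top (array([521.181 , 156.4619]), array([36.1698, 24.0169]), 30.26836585998535, 2090) [0.5223 0.157  0.1275]
{'pixel': [317.4, 218.4], 'p': 0.77}
{'pixel': [476.1, 82.4], 'p': 0.63}
(array([-0.015,  0.043,  2.946]), array([-0.001, -0.   ,  0.047]))
```

View pics/w1.png

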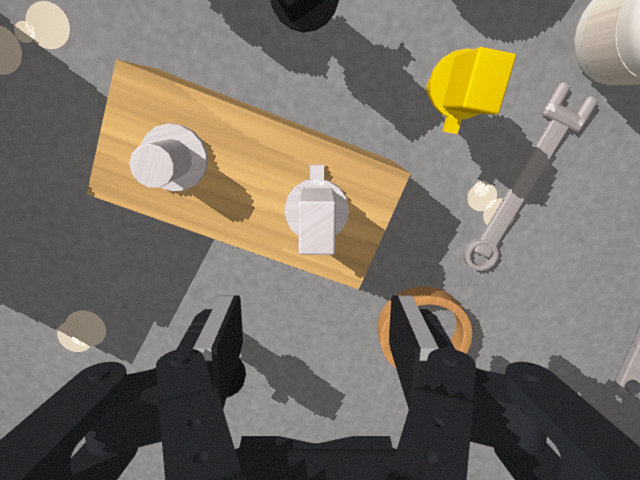

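The wrist view shows the head at (317,220), centred between the fingers with its tab pointing up, and it measures as aligned. I go straight down and grip.

```bash
python3 -m pendant '[[0,0,1,0,0,0,0.3],[0,0,1.9,0,0,0,0.3],[0,0,2.5,0,0,0,0.3],[0,0,2.93,0,0,0,0.3],[0,0,2.93,0,0,0,0.3],[0,0,2.93,0,0,0,-1],[0,0,2.93,0,0,0,-1],[0,0,2.93,0,0,0,-1],[0,0,2.93,0,0,0,-1],[0,0,2.93,0,0,0,-1]]' 80
```

```text
clock: 4.55
position: [0.5214, 0.1565, 0.1052]
ee_rot: [0.966, 0.258, 0.001, -0.0]
ft_force: [-1.5, -0.6, 6.8]
grip_width: 0.275
grasp_force: 79.3
```

```bash
python3 -m pendant '[[0,0,-0.6,0,0,0,-1],[0,0,-1.4,0,0,0,-1],[0,0,-2.3,0,0,0,-1],[0,0,-3.2,0,0,0,-1],[0,0,-3.2,0,0,0,-1],[0,0,-3.2,0,0,0,-1],[0,0,-3.2,0,0,0,-1],[0,0,-3.2,0,0,0,-1],[0,0,-3.2,0,0,0,-1],[0,0,-3.2,0,0,0,-1]]'
python3 - <<'E'
from h import *
o=manip.get_obs();print(o["joint_pos"],go([.49,-.292,.26],-71))
E
```

```text
clock: 5.8
position: [0.5205, 0.1562, 0.2636]
ee_rot: [0.966, 0.258, -0.0, 0.0]
ft_force: [-0.4, -0.4, -3.1]
grip_width: 0.271
grasp_force: 79.4
[-0.79596373  0.14041091  0.46743116  1.67452918 -0.06479309  1.3422936
 -1.36756037] (array([-4.991,  7.471,  0.073]), array([-0.   ,  0.002,  1.357]))
```

```bash
python3 -m pendant '[[-0.5,0.75,0,0,0,0.2,-1],[-1.2,1.8,0,0,0,0.4,-1],[-1.9,2.8,0,0,0,0.6,-1],[-2.6,3.9,0,0,0,0.8,-1],[-3.3,4.95,0,0,0,1,-1],[-3.9,5.85,0,0,0,1.2,-1],[-4.4,6.6,0,0,0,1.36,-1],[-4.8,7.2,0,0,0,1.36,-1],[-5,7.47,0,0,0,1.36,-1],[-5,7.47,0,0,0,1.36,-1]]'
python3 - <<'E'
from h import *
np.set_printoptions(precision=4,suppress=True)
o=manip.get_obs();print(o["joint_pos"],o["position"])
cal=manip.get_calibration("wrist");im,D=manip.camera("wrist");save("w2.png",im)
np.savez("w2.npz",D=D,im=im,xyz=cal["xyz"],q=cal["orientation"])
for r in manip.tip_of("mouth","wrist")[:2]+manip.tip_of("seat","wrist")[:2]: print(r)
q=cloud(cal,D); m=(np.hypot(q[:,0]-.57,q[:,1]+.265)<.1)
print(np.histogram(q[m,2],np.arange(0,.15,.01)))
E
```

```text
clock: 7.05
position: [0.4891, -0.2935, 0.2637]
ee_rot: [0.987, 0.164, -0.0, 0.0]
ft_force: [-0.7, -0.2, -2.4]
grip_width: 0.27
grasp_force: 79.2
[-0.2431  0.2507  0.8409  1.62   -0.1895  1.3563 -0.6195] [ 0.4891 -0.2935  0.2637]
{'pixel': [312.6, 89.2], 'p': 0.77}
{'pixel': [312.6, 90.2], 'p': 0.71}
(array([16902, 10480,    49,   429,    53,    71,    74,  2462,  3704,
           0,     0,     0,     0,     0]), array([0.  , 0.01, 0.02, 0.03, 0.04, 0.05, 0.06, 0.07, 0.08, 0.09, 0.1 ,
       0.11, 0.12, 0.13, 0.14]))
```

View pics/w2.png

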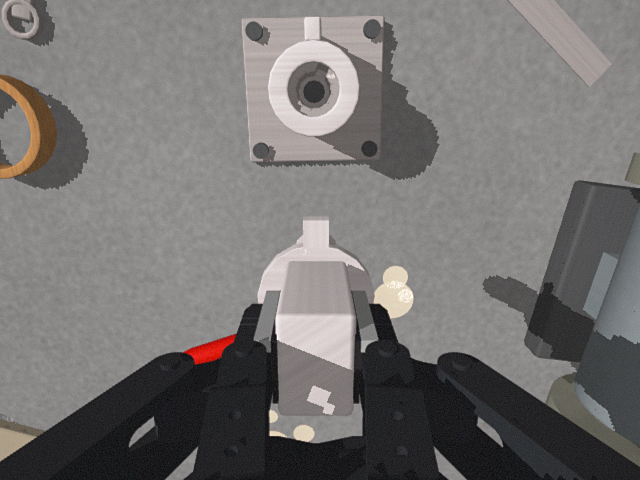

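The mouth is at (313,89) and the lug is straight up at (313,28). The stub is held with its tab up at (316,232). Next I fit the rim and the stub.

```bash
python3 - <<'E'
from h import *
from scipy.optimize import least_squares
np.set_printoptions(precision=4,suppress=True)
f=np.load("w2.npz"); D=f["D"]; cal=dict(manip.get_calibration("wrist")); cal["xyz"]=f["xyz"];cal["orientation"]=f["q"]
P=np.full((480,640,3),np.nan); v,u=np.nonzero(D>0); P[v,u]=cloud(cal,D)
reg=np.zeros((480,640),bool); reg[10:145,240:390]=1
top=reg&(P[...,2]>.074)&(P[...,2]<.09); rim=top.copy(); rim[:40]=0
print("rim z",np.nanmedian(P[rim][:,2]))
cs,_=cv2.findContours(rim.astype(np.uint8),cv2.RETR_CCOMP,cv2.CHAIN_APPROX_NONE)
for c in sorted(cs,key=len)[-2:]:
    c=c[:,0]; (e,ax,an)=cv2.fitEllipse(c); d=.0
    zc=np.nanmedian(D[rim]); print("ell",e,ax,world(cal,zc,*e), len(c))
    if len(c)>150: ctr=world(cal,zc,*e)
lug=top.copy(); lug[40:]=0; lug[:,:300]=0; lug[:,326:]=0
l=P[lug]; print("lug",l.mean(0),len(l)); 
e=l.mean(0)-ctr; print("lug yaw",np.degrees(np.arctan2(e[1],e[0])))
pl=reg&(P[...,2]>.002)&(P[...,2]<.02); 
# stub head & flange
o=manip.get_obs(); r=R.from_quat(o["ee_rot"]); L=r.inv().apply(P.reshape(-1,3)-o["position"]).reshape(480,640,3)
t=np.zeros_like(reg); t[205:420,250:380]=1
for n,z in (("head",-.022),("flangetop",.025)):
    m=t&(abs(L[...,2]-z)<.006)&(abs(L[...,1])<.03)&(abs(L[...,0])<.05); q=L[m]
    print(n,len(q),np.median(q,0),q.min(0),q.max(0),cv2.minAreaRect((q[:,:2]*1000).astype(np.float32)))
    hh=np.histogram(L[t&(abs(L[...,1])<.03)&(abs(L[...,0])<.05)][:,2],np.arange(-.03,.04,.004))
print(hh)
tabm=t&(L[...,0]>.026)&(L[...,0]<.04)&(abs(L[...,2])<.04); q=L[tabm]; print("tab",q.mean(0),q.min(0),q.max(0))
im=f["im"]; save("mouth.png",cv2.resize(im[35:145,255:375],None,fx=5,fy=5,interpolation=cv2.INTER_CUBIC))
E
```

```text
rim z 0.08061219989175855
ell (313.37567138671875, 89.12899780273438) (51.307247161865234, 54.23493576049805) [ 0.57   -0.264   0.0809] 153
ell (313.3042297363281, 87.8517074584961) (90.40030670166016, 95.78521728515625) [ 0.5708 -0.2637  0.0807] 265
lug [ 0.6077 -0.2503  0.0765] 384
lug yaw 19.95190091374719
head 10268 [ 0.0022  0.0015 -0.0224] [-0.0206 -0.0187 -0.028 ] [ 0.0167  0.0214 -0.016 ] ((-1.8538227081298828, 1.3970050811767578), (40.087459564208984, 37.193450927734375), 89.30644989013672)
flangetop 3430 [0.0158 0.0016 0.0236] [-0.0039 -0.0222  0.019 ] [0.032  0.0257 0.0305] ((14.036773681640625, 1.743581771850586), (47.90813064575195, 35.855621337890625), 89.9283218383789)
(array([ 341, 6995, 2760,  746,  696,  660,  619,  585,  576,  407,  256,
        255,  215, 3010,  250,    4,    0]), array([-0.03 , -0.026, -0.022, -0.018, -0.014, -0.01 , -0.006, -0.002,
        0.002,  0.006,  0.01 ,  0.014,  0.018,  0.022,  0.026,  0.03 ,
        0.034,  0.038]))
tab [0.0294 0.0018 0.0244] [ 0.026  -0.0032  0.0219] [0.032  0.0068 0.0305]
```

View pics/mouth.png

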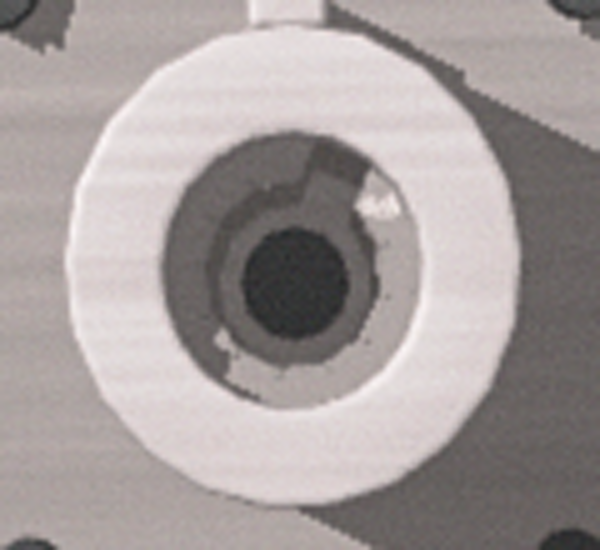

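The keyway shows at crop pixel (340,165), with the bore centre at (295,275). That puts it about 23° clockwise of the lug, so at a world yaw of about -3°. I go above the mouth with the stub already turned to that angle.

```bash
python3 - <<'E'
from h import *
print(go([.5715,-.2616,.187],-93))
E
```

```text
(array([ 1.73 , -0.023,  1.534]), array([-5.000e-03, -1.000e-03,  2.757e+00]))
```

```bash
python3 -m pendant '[[0.4,0,0,0,0,0.6,-1],[0.9,0,0,0,0,1.4,-1],[1.4,0,0.2,0,0,2,-1],[1.73,-0.02,0.6,0,0,2.5,-1],[1.73,-0.02,1.1,0,0,2.76,-1],[1.73,-0.02,1.4,0,0,2.76,-1],[1.73,-0.02,1.53,0,0,2.76,-1],[1.73,-0.02,1.53,0,0,2.76,-1],[1.73,-0.02,1.53,0,0,2.76,-1],[1.73,-0.02,1.53,0,0,2.76,-1]]'
cat > look.py <<'E'
from h import *
import sys
from scipy.optimize import least_squares
np.set_printoptions(precision=4,suppress=True)
o=manip.get_obs();cal=manip.get_calibration("wrist");im,D=manip.camera("wrist");save(sys.argv[1],im)
print(o["position"],o["ft_force"],cal["xyz"])
P=np.full((480,640,3),np.nan); v,u=np.nonzero(D>0); P[v,u]=cloud(cal,D)
r=R.from_quat(o["ee_rot"]); L=r.inv().apply(P.reshape(-1,3)-o["position"]).reshape(480,640,3)
def fit(zlo,zhi,rad,xmin,ex):
    m=(L[...,2]>zlo)&(L[...,2]<zhi)&(np.hypot(L[...,0],L[...,1])<rad+.012)
    m=cv2.morphologyEx(m.astype(np.uint8),cv2.MORPH_OPEN,np.ones((3,3)))
    cs,_=cv2.findContours(m,cv2.RETR_EXTERNAL,cv2.CHAIN_APPROX_NONE); c=np.concatenate([k[:,0] for k in cs])
    q=L[c[:,1],c[:,0]]; q=q[(q[:,0]>xmin)&(abs(np.hypot(q[:,0],q[:,1])-rad)<.006)&~ex(q)]
    s=least_squares(lambda p:np.hypot(q[:,0]-p[0],q[:,1]-p[1])-rad,[0,0],loss="soft_l1",f_scale=.0005)
    return s.x,np.sqrt(np.mean(s.fun**2)),len(q),np.median(q,0)
print("flange",fit(.017,.032,.024,.002,lambda q:abs(q[:,1])<.007))
d=o["position"][2]-.08
print("rim",fit(d-.006,d+.006,.033,.002,lambda q:q[:,1]!=q[:,1]))
E
python3 look.py w3.png
```

```text
clock: 8.45
position: [0.5714, -0.2633, 0.188]
ee_rot: [1.0, -0.027, 0.001, 0.0]
ft_force: [0.3, -0.5, -3.0]
grip_width: 0.269
grasp_force: 79.3
[ 0.5714 -0.2633  0.188 ] [ 0.2887 -0.5331 -2.9677] [ 0.6466 -0.2671  0.3173]
flange (array([-0.0016, -0.0002]), np.float64(0.0019852888011944805), 175, array([ 0.0142, -0.0077,  0.0245]))
rim (array([-0.0019,  0.0007]), np.float64(0.0018486098285129132), 155, array([ 0.0242, -0.0023,  0.1103]))
```

View pics/w3.png

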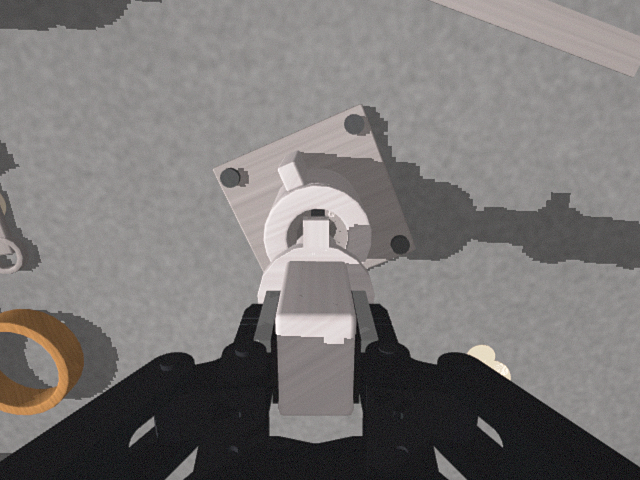

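The dark keyway shows at (318,212), right in line with the tab at (316,230). The rim centre is about 1 mm along tool +y from the stub. I lower the tip into the opening and check the offset.

```bash
python3 -m pendant '[[0,0.02,0,0,0,0,-1],[0,0.02,0,0,0,0,-1],[0,0.02,0,0,0,0,-1],[0,0.02,0.1,0,0,0,-1],[0,0.02,0.2,0,0,0,-1],[0,0.02,0.3,0,0,0,-1],[0,0.02,0.4,0,0,0,-1],[0,0.02,0.4,0,0,0,-1],[0,0.02,0.4,0,0,0,-1],[0,0.02,0.4,0,0,0,-1]]'
python3 look.py w4.png
```

```text
clock: 9.75
position: [0.5712, -0.2641, 0.1675]
ee_rot: [1.0, -0.027, 0.0, -0.0]
ft_force: [0.9, 0.1, -2.7]
grip_width: 0.273
grasp_force: 79.3
[ 0.5712 -0.2641  0.1675] [ 0.9122  0.1032 -2.708 ] [ 0.6465 -0.268   0.2968]
flange (array([-0.0016, -0.0001]), np.float64(0.0019756276459251894), 188, array([ 0.0139, -0.0082,  0.0245]))
rim (array([-0.0017, -0.0001]), np.float64(0.0017136522259221707), 166, array([ 0.0243, -0.0024,  0.0904]))
```

Aligned to within 0.1 mm. I descend slowly.

```bash
python3 -m pendant '[[0,0,0.05,0,0,0,-1],[0,0,0.1,0,0,0,-1],[0,0,0.15,0,0,0,-1],[0,0,0.2,0,0,0,-1],[0,0,0.25,0,0,0,-1],[0,0,0.3,0,0,0,-1],[0,0,0.33,0,0,0,-1],[0,0,0.36,0,0,0,-1],[0,0,0.36,0,0,0,-1],[0,0,0.36,0,0,0,-1]]'
```

```text
clock: 11.05
position: [0.5711, -0.2641, 0.1493]
ee_rot: [1.0, -0.027, 0.0, -0.0]
ft_force: [-0.3, 0.2, -3.6]
grip_width: 0.27
grasp_force: 79.3
```

```bash
python3 -m pendant '[[0,0,0.02,0,0,0,-1],[0,0,0.03,0,0,0,-1],[0,0,0.04,0,0,0,-1],[0,0,0.05,0,0,0,-1],[0,0,0.06,0,0,0,-1],[0,0,0.07,0,0,0,-1],[0,0,0.08,0,0,0,-1],[0,0,0.08,0,0,0,-1],[0,0,0.08,0,0,0,-1],[0,0,0.08,0,0,0,-1]]'
```

```text
clock: 12.3
position: [0.5711, -0.2641, 0.1453]
ee_rot: [1.0, -0.027, 0.0, -0.0]
ft_force: [-0.6, -0.2, -2.8]
grip_width: 0.268
grasp_force: 79.3
```

```bash
python3 -m pendant '[[0,0,0.02,0,0,0,-1],[0,0,0.04,0,0,0,-1],[0,0,0.06,0,0,0,-1],[0,0,0.08,0,0,0,-1],[0,0,0.1,0,0,0,-1],[0,0,0.12,0,0,0,-1],[0,0,0.14,0,0,0,-1],[0,0,0.16,0,0,0,-1],[0,0,0.16,0,0,0,-1],[0,0,0.16,0,0,0,-1]]'
python3 look.py w5.png
```

```text
clock: 13.55
position: [0.5711, -0.2641, 0.1373]
ee_rot: [1.0, -0.027, 0.0, -0.0]
ft_force: [0.4, 0.0, -3.3]
grip_width: 0.271
grasp_force: 79.3
[ 0.5711 -0.2641  0.1373] [ 0.4352  0.0416 -3.3071] [ 0.6465 -0.268   0.2666]
flange (array([-0.0015, -0.0002]), np.float64(0.001932746228265308), 169, array([ 0.014 , -0.0073,  0.0244]))
rim (array([-0.0016, -0.0001]), np.float64(0.0017120142323857035), 197, array([ 0.0247, -0.0019,  0.0605]))
```

The key is in the keyway with no side force. I push on down to the ejector.

```bash
python3 -m pendant '[[0,0,0.05,0,0,0,-1],[0,0,0.1,0,0,0,-1],[0,0,0.15,0,0,0,-1],[0,0,0.2,0,0,0,-1],[0,0,0.25,0,0,0,-1],[0,0,0.3,0,0,0,-1],[0,0,0.34,0,0,0,-1],[0,0,0.38,0,0,0,-1],[0,0,0.4,0,0,0,-1],[0,0,0.4,0,0,0,-1]]'
```

```text
clock: 14.85
position: [0.5712, -0.2641, 0.1175]
ee_rot: [1.0, -0.027, 0.0, -0.0]
ft_force: [-0.9, 1.2, 4.7]
grip_width: 0.274
grasp_force: 80.4
```

```bash
python3 -m pendant '[[0,0,0.03,0,0,0,-1],[0,0,0.06,0,0,0,-1],[0,0,0.08,0,0,0,-1],[0,0,0.1,0,0,0,-1],[0,0,0.11,0,0,0,-1],[0,0,0.12,0,0,0,-1],[0,0,0.13,0,0,0,-1],[0,0,0.14,0,0,0,-1],[0,0,0.14,0,0,0,-1],[0,0,0.14,0,0,0,-1]]'
```

```text
clock: 16.1
position: [0.5713, -0.2641, 0.1106]
ee_rot: [1.0, -0.027, 0.0, -0.0]
ft_force: [-2.1, 2.4, 8.1]
grip_width: 0.271
grasp_force: 80.8
```

```bash
python3 -m pendant '[[0,0,0.01,0,0,0,-1],[0,0,0.015,0,0,0,-1],[0,0,0.02,0,0,0,-1],[0,0,0.025,0,0,0,-1],[0,0,0.03,0,0,0,-1],[0,0,0.03,0,0,0,-1],[0,0,0.03,0,0,0,-1],[0,0,0.03,0,0,0,-1],[0,0,0.03,0,0,0,-1],[0,0,0.03,0,0,0,-1]]'
```

```text
clock: 17.35
position: [0.5713, -0.2642, 0.1103]
ee_rot: [1.0, -0.027, 0.001, -0.0]
ft_force: [-6.9, 3.9, 18.8]
grip_width: 0.271
grasp_force: 82.2
```

The force jumped from 8 to 19 N over 0.3 mm, so the flange should be on the rim. One look to check before handing in.

```bash
python3 look.py w6.png; python3 -c "
from h import *
o=manip.get_obs();print(o['ft_force'],o['torque'],o['position'],o['ee_rot'])"
```

```text
[ 0.5713 -0.2642  0.1103] [-6.8737  3.9383 18.8474] [ 0.6466 -0.2681  0.2396]
flange (array([-0.0055, -0.0004]), np.float64(0.0017169072885649729), 50, array([ 0.016, -0.   ,  0.019]))
rim (array([-0.0015, -0.0003]), np.float64(0.0018840017184761646), 283, array([ 0.0274, -0.002 ,  0.0316]))
[-6.71497135  3.96326396 17.80002813] [1.04268254 1.47501888 0.09667901] [ 0.5712935  -0.26423566  0.11023127] [ 9.99632345e-01 -2.71084493e-02  4.79129081e-04 -2.76517725e-04]
```

View pics/w6.png

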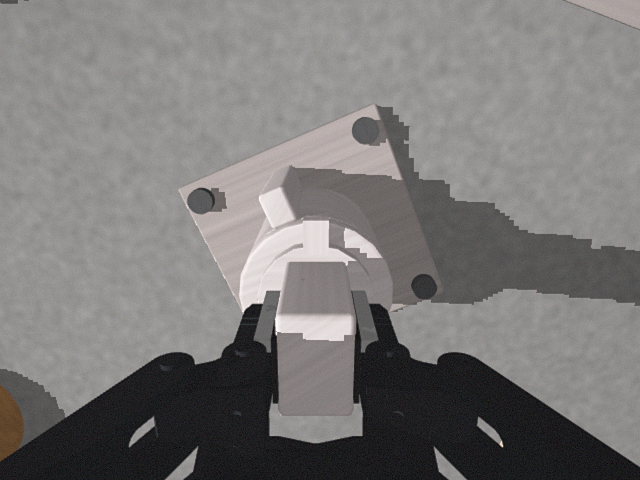

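The picture shows the flange on the rim, with the tab over it at (316,235). Handing in.

```bash
python3 -c "
from workcell import manip
print(manip.hand_in())"
```

```text
the job is handed in; nothing more can be done
None
```

I handed the job in with the keyed stub seated: its key is in the keyway, the flange is down on the rim, and the arm is still gripping it (about 80 N) and pressing it down with roughly 20 N; the verdict was not shown.

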